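# Reset the rings of an empty lever arch file

## Task

Two lever arch files lie open on the wiring bench; the rings of the empty one did not close properly and stand ajar. Lift the empty file's lever all the way up so that its rings spring wide open, then press the lever fully down again so that they close. Leave the lever of the file full of paper as it is.

Things in the scene. Friction and masses are not known exactly. Their poses are not given: they have to be found in the camera images.
- file_lever (a joint): Lever of the empty file (no block of paper on its rings): a flat bright metal strip 12 mm wide, 3 thick. rad: 0 = fully down, rings closed; 1.4 = fully up at its stop, rings wide open. Starts partly raised. Stiff: about 3 N at its roll moves it, and it stays where it is left.
- file_roll (a point): Centre of the roll at the free end of the empty file's lever, 70 mm from the hinge: metal, 12 mm diameter, 14 mm long, its length along the hinge axis; pinched on its two ends from above it turns between the fingers as the lever swings. With the lever down it is 34 mm above the bench, 29 mm or more above what lies below it; all clear 40 mm around but for its own lever. y: along the lever, outward.
- file_hinge (a point): Middle of that lever's hinge, 34 mm above the bench; the file is fixed. x = hinge axis, level, towards the spine; y = level, the way the lever points when down; z up. At joint value q the roll is 70 mm x cos q along y and 70 mm x sin q along z from here. The file is 3 mm boards, 474 (x) by 250 (y) mm. Rings, 67 mm high above the bench, at y = -8 and -88, x = -35 to 12 mm, tip to +x as they open.
- full_lever (a joint): The like lever of the other, full file, which has a white block of paper, 140 x 210 mm and 28 mm high, on its rings. Same size and values as the first; it is down (0) and is to be left so.

How it is judged:
On the way:
1. the empty file's lever is lifted all the way up and its rings are open (lever above 1.2 of 1.4 rad) (value of joint file_lever above 1.2 rad), for 0.2 s.
At the end, for the whole second after the job is handed in: The empty file's lever is down again (below 0.12 rad, about 7 degrees), so its rings are closed, and the full file's lever is still down (below 0.15 rad) (value of joint file_lever below 0.12 rad and value of joint full_lever below 0.15 rad); the robot touches nothing.
It fails at once if the full file's lever is lifted (above 0.15 rad) (value of joint full_lever above 0.15 rad).
It also fails if it takes over 38 s, if anything falls off the work surface, if the arm or the gripper's body presses on something with over 40 N, if the wrist force passes 120 N, or if a joint passes its speed limit or range.

## Robot

A 7-joint arm with a two-finger parallel gripper is mounted at the origin on the work surface. World frame = base frame: x ahead of the robot, y to its left, z up, the work surface at z = 0. Lengths are in m, angles in rad, forces in N, time in s.
With the tool pointing down it reaches from about 0.4 to 0.875 m from the base axis. Payload 19.3 kg.
Tool frame: the origin (TCP) lies at the very end of the fingers, on their centre line; the grasp point (between the pads) lies 19 mm behind it; x points along the fingers, y is the direction in which the jaws open and shut, and the axes are right-handed (so a half turn about x gives the same grasp; the last joint's range is limited). The gripper opens to 85 mm and grips with 20 to 120 N. Pads are 22 mm wide; open, the fingers measure 114 mm over their backs; the gripper's body (76 mm by 85 mm) begins 54 mm behind the grasp point. The pads swing forward as they close: fully open they stand 13 mm farther back than shut.
Start: joints at [1.244, 0.521, -0.036, 1.599, 0.021, 1.021, -0.113], TCP at [0.159, -0.605, 0.231] pointing down, gripper open.
Joint ranges: [-2.91, 2.91], [-0.3, 2.13], [-1.5, 1.42], [0.17, 2.43], [-1.26, 4.41], [0.16, 1.93], [-2.52, 2.52]. Speed limits (rad/s): [1.89, 1.89, 2.39, 2.39, 3.01, 3.01, 3.01].

## Interface

Orientations are given as [roll, pitch, yaw] about the fixed x, y, z axes, in that order (R = Rz(yaw) Ry(pitch) Rx(roll)).
In Python, from plant import read_state, cams, env, silhouettes gives the robot as it stands.
- The arm moves only by the tool step_arm, never from a script. Its argument "steps" is a list of rows, each a list of 4 numbers: the shift along the world's x, y, z in cm, then the turn about the world's z in rad. In form: [[x, y, z, spin], ...]. A call has 1 to 12 rows; each row is the pose to reach, as a shift and turn from the pose measured when the call began; what a row does not reach only later rows make up. A row lasts 1/10 s, in which the tool goes at most 50 mm and 8.59 degrees, less where a joint would pass 70% of its speed; a pose out of reach is approached as far as the arm can. A call with a gripper value outside its range is refused whole. "gripper" is the gripper command: -1 is fully open, 1 is shut, values between are in proportion, set as the call begins (left out, the last holds). The fingers move at their own pace and stop on an object; the grip force is fixed at half the most. Time passes only in rows, so rows that repeat a pose let the fingers close. It gives the time, the measured TCP pose, the force and the opening at its end, in the units of the state.
- read_state(): the state, without advancing time (a new reading comes with each control period).
- cams.capture(name): name is "scene" or "top" or "wrist"; returns (picture, depth): 400x640x3 uint8, red, green, blue; 400x640 float32, m along the optical axis (not along the pixel's ray), 0 where there is no reading.
- cams.camera_info(name): a dict with "mtx" (3x3 intrinsics, pixels), "D" ([k1, k2, p1, p2, k3] as OpenCV has them; the pictures are not rectified), "camera_from_world" (4x4, takes a point from world to camera coordinates); the wrist camera has in their place "T_tool_cam" (4x4, takes a point from camera to tool coordinates, whose origin is the TCP and whose axes are the tool frame's). Camera axes: x right, y down, z forward; pixel columns grow to the right and rows downward; lengths in m; the calibration is good to about 2 mm. A picture is of the moment at which its call begins: read the wrist's pose just before it. camera_info takes no time and is no camera call.
- env.job_done(): hands the job in, once; it reports no verdict.
Trained networks look in the newest picture that a camera, given by its name, has taken for a name from the list of things; names that differ only in an ending like _2 or _b are one class to them, and where a whole thing is asked for, a point or a joint stands for the part that bears it (a point fixed in the world has none). Each returns a list of dicts, best first, with "confidence" (0 to 1); they miss things now and then, are a little off and sometimes report something else, mostly with a low value. They report only what shows in the picture. A call takes as long as a camera call.
- silhouettes(target, camera): "mask" (400x640 bool, what is visible of it) and "box" ([left, top, right, bottom] in pixels, round what is visible of it).
The state is a dict: "clock": time; "q": joint angles; "joint_vel": joint speeds; "tau": joint torques, N m; "tool_pos": TCP position; "ee_rot": TCP orientation; "wrist_force": force on the tool from outside, world axes, zero at the start; "ft_torque": the same for the moment, N m; "grip_width": finger opening in m.
Only numpy, scipy, OpenCV 4.12 (cv2) and the standard library are available. Lean on these libraries where they do the work, as an engineer would, in place of code of your own. Each camera call takes 0.05 s, during which the arm holds its last target.

## Working session

There is one attempt and no reset: what is moved stays moved. The work goes in short steps, Python scripts to look and compute and a tool call to move; the robot and the scene stay as the last step left them, time stands still between calls to the robot, and variables do not carry over. Pictures are saved under pics/ and viewed, and the job is handed in when it is done.

Besides the shell and the picture viewer there is one more tool, called by a JSON object that holds its "fn" and its "kwargs". step_arm: Moves the arm, as the interface text tells. Its arguments: {"type":"object","properties":{"steps":{"type":"array","items":{"type":"array","items":{"type":"number"}}},"gripper":{"type":"number"}},"required":["steps"]}

```bash
mkdir -p pics; ls; python3 - <<'E'
from plant import read_state, cams, env, silhouettes
import cv2,numpy as np
s=read_state(); print(s)
for n in ["scene","top"]:
    im,d=cams.capture(n); cv2.imwrite(f"pics/{n}0.png",im[:,:,::-1]); np.savez(f"/tmp/{n}0.npz",im=im,d=d)
    for t in ["file_lever","file_roll","full_lever"]:
        for r in silhouettes(t,n)[:3]: print(n,t,r["confidence"],r["box"],r["mask"].sum())
print(read_state()["clock"])
E
```

```text
pics
{'clock': 0.0, 'q': array([ 1.24379518,  0.52201481, -0.03633185,  1.59994526,  0.02119341,
        1.02109767, -0.1127973 ]), 'joint_vel': array([-4.12605228e-04,  1.33109339e-04,  1.50077401e-05, -1.44664007e-04,
       -5.36676089e-04,  1.81699499e-03, -2.97676721e-04]), 'tau': array([-3.62401865e-03, -9.27114630e+01,  1.97793156e+00, -3.69935596e+01,
        1.77597388e-02,  8.11631558e-03,  5.93582672e-05]), 'tool_pos': array([ 0.15863589, -0.60421608,  0.23074765]), 'ee_rot': array([-1.50814711,  1.56971594,  1.8902387 ]), 'wrist_force': array([ 0.41698104, -0.60549628, -0.21531375]), 'ft_torque': array([ 0.0445858 ,  0.04441905, -0.01671322]), 'grip_width': 0.08539337329480169}
scene file_lever 0.51 [229.1, 173.4, 247.4, 176.9] 24
scene full_lever 0.56 [403.2, 246.7, 443.9, 270.2] 220
top file_lever 0.61 [421.2, 201.5, 448.7, 210.5] 159
top file_roll 0.56 [417.9, 198.7, 450.5, 212.3] 172
top full_lever 0.43 [218.1, 211.3, 250.4, 227.8] 166
0.4
```

View pics/top0.png

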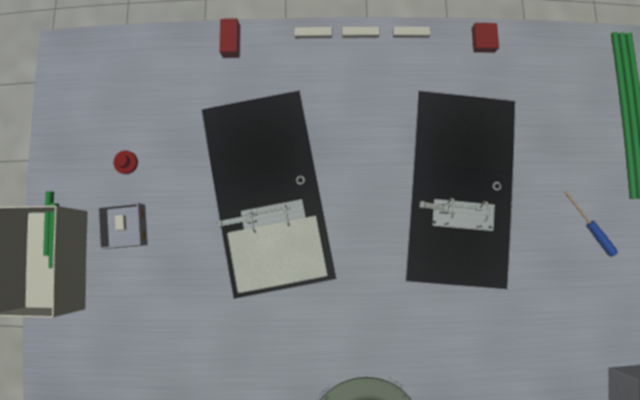

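View pics/scene0.png

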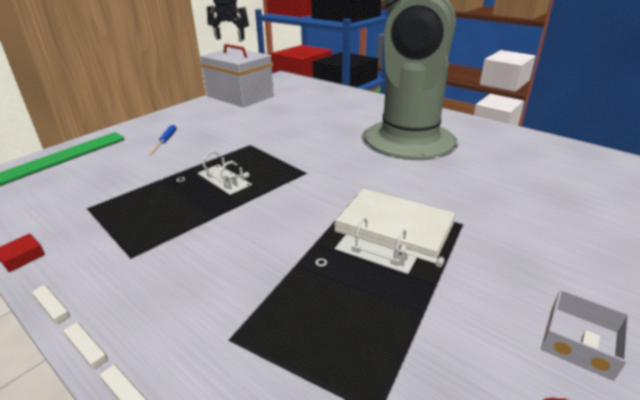

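The top view shows the empty file on the right, its lever near px (423–448, 205) pointing left. The full file with the paper is on the left. Next I measure the empty file's pose.

```bash
cat > h.py <<'E'
import numpy as np,cv2
from plant import read_state, cams, env, silhouettes
from scipy.spatial.transform import Rotation as R
def cam(n,s=None):
    i=cams.camera_info(n); K=np.array(i["mtx"]);D=np.array(i["D"])
    if n=="wrist":
        T=np.eye(4);T[:3,:3]=R.from_euler("xyz",s["ee_rot"]).as_matrix();T[:3,3]=s["tool_pos"]
        W=T@np.array(i["T_tool_cam"])
    else: W=np.linalg.inv(np.array(i["camera_from_world"]))
    return K,D,W
def depthpt(c,uv,z):
    K,D,W=c; p=cv2.undistortPoints(np.array(uv,float).reshape(-1,1,2),K,D)[:,0]
    z=np.atleast_1d(z); P=np.c_[p*z[:,None],z]; return P@W[:3,:3].T+W[:3,3]
def planept(c,uv,h):
    K,D,W=c; a=depthpt(c,uv,np.ones(len(np.atleast_2d(uv)))); o=W[:3,3]
    d=a-o; return o+d*((h-o[2])/d[:,2])[:,None]
def proj(c,P):
    K,D,W=c; M=np.linalg.inv(W); r=cv2.Rodrigues(M[:3,:3])[0]
    return cv2.projectPoints(np.array(P,float).reshape(-1,1,3),r,M[:3,3],K,D)[0][:,0]
E
python3 - <<'E'
from h import *
f=np.load("/tmp/top0.npz");im,d=f["im"],f["d"];c=cam("top")
print("cam",c[2][:3,3])
m=((im.max(2)<60)).astype(np.uint8);m[:,:380]=0;m[:,540:]=0;m[300:]=0;m[:80]=0
ct=max(cv2.findContours(m,0,2)[0],key=cv2.contourArea)
P=planept(c,ct[:,0].astype(float),0.003)
r=cv2.minAreaRect((P[:,:2]*1000).astype(np.float32));print(r,cv2.boxPoints(r))
for v in range(200,212):
  print(v,[ (int(z*1000)) for z in d[v,415:470:3]])
Z=depthpt(c,[[u,v] for v in range(195,235) for u in range(415,500)],d[195:235,415:500].ravel())[:,2].reshape(40,85)*1000
print(Z[0:20,0:50:2].astype(int))
E
```

```text
cam [0.44183702 0.09261182 1.01837725]
((582.3388671875, -253.0703887939453), (244.97093200683594, 468.581298828125), 83.95536804199219) [[ 336.45273 -350.2033 ]
 [ 802.4288  -399.54642]
 [ 828.225   -155.93747]
 [ 362.24896 -106.59436]]
200 [1023, 1021, 1022, 1025, 1027, 1022, 1020, 1022, 1019, 1021, 1020, 1026, 975, 1026, 1024, 1024, 1019, 1025, 1020]
201 [1023, 1023, 959, 1023, 1024, 1024, 1021, 1019, 1019, 1019, 1021, 996, 1024, 965, 1018, 1020, 1025, 1024, 1025]
202 [1021, 1020, 957, 955, 1021, 1023, 1023, 1019, 1026, 1018, 1023, 998, 1021, 959, 1021, 1022, 1021, 1022, 1024]
203 [1021, 1020, 959, 958, 969, 971, 1024, 1021, 1022, 1021, 988, 998, 1019, 958, 1020, 1022, 1019, 1025, 1020]
204 [1023, 1021, 956, 957, 968, 969, 974, 976, 1017, 990, 984, 986, 985, 955, 1018, 1023, 1021, 1024, 1021]
205 [1022, 1023, 957, 957, 963, 971, 974, 978, 978, 984, 988, 987, 985, 953, 1010, 1019, 1019, 1025, 1020]
206 [1020, 1018, 959, 953, 965, 970, 977, 976, 983, 985, 985, 990, 1014, 952, 1011, 1007, 1007, 1008, 1010]
207 [1024, 1019, 959, 959, 965, 972, 971, 977, 978, 982, 985, 984, 1018, 952, 
[... 1384 characters left out ...]
58 55 49 47 50 44 41 40 35 39 40 17 10 68 13 13 15 16
  17]
 [ 0  4  2 64 64 59 58 55 54 52 48 44 45 40 42 38 38 13  5 69  3 -1 14 13
  14]
 [ 5  1  4  4  3  2  1 56 51 48 46 43 42 38 36 37 39  2  5 70  5  3  4  4
   6]
 [ 2  2  1  2  3  1  2  2  5  4 47 47 43 42 38 40 39  2  5 68  6  4  7  4
   6]
 [ 2  1  4  2  1  3  0  0  3  6  2  6  5  3 41 39 37  4  0 69  2  6  2  2
   4]
 [ 0  3  4  6 -1  0  4  1  4  3  5  3  3  8 36 35 36  5  5 67  8  4  5  3
   7]
 [ 4  4  1  4  2  4  0  6  2  5  4  3 11 30 36 34 37 37 36 71  6  3  4  6
   4]
 [ 2  2  2  2  1  5  1  3  6  7  3  3  7  8 15 32 18 24  3 69  7  4  5  2
   2]
 [ 2  5  4  2  3  3  2  0  4  5  6  3  3  4  5  5  5  4  2 64  1  3  4  5
   6]]
```

```bash
python3 - <<'E'
from h import *
c=cam("top")
r=depthpt(c,[[423.5,204.5]],[0.957]);print("roll top",r)
s=read_state();M=R.from_euler("xyz",s["ee_rot"]).as_matrix();print(s["tool_pos"],M)
y=M[:2,1];a=np.arctan2(y[1],y[0]);print("tool y yaw",a,"turn to file x",[(-0.105-a+k*np.pi) for k in(-1,0,1)])
i=cams.camera_info("wrist");print(i["T_tool_cam"])
E
```

```text
roll top [[ 0.53608497 -0.13861153  0.06750382]]
[ 0.15870205 -0.60445403  0.23122639] [[-6.39674640e-05  2.53952327e-01 -9.67216735e-01]
 [ 1.56100031e-04 -9.67216722e-01 -2.53952334e-01]
 [-9.99999986e-01 -1.67227249e-04  2.22284349e-05]]
tool y yaw -1.3140319577561825 turn to file x [np.float64(-1.9325606958336106), np.float64(1.2090319577561826), np.float64(4.3506246113459754)]
[[ 1.52586421e-03 -2.88497715e-01  9.57479368e-01 -1.42711423e-01]
 [ 9.99998727e-01  8.86496409e-04 -1.32651431e-03  1.20688669e-03]
 [-4.66105673e-04  9.57480173e-01  2.88498701e-01 -7.40971147e-02]
 [ 0.00000000e+00  0.00000000e+00  0.00000000e+00  1.00000000e+00]]
```

{"fn": "step_arm", "kwargs": {"steps": [[3.2,3.9,0,0.1],[6.4,7.8,0,0.2],[9.6,11.7,0,0.3],[12.8,15.6,0,0.41],[16,19.5,0,0.51],[19.2,23.5,0,0.61],[22.4,27.5,0,0.71],[25.6,31.4,0,0.82],[28.7,35.3,0,0.92],[31.7,39.2,0,1.02],[34.7,43,0,1.12],[37.7,46.6,0,1.209]], "gripper": 0.0}}

```text
clock: 1.6
tool_pos: [0.5367, -0.1367, 0.2315]
ee_rot: [0.885, 1.57, -0.787]
wrist_force: [1.0, -0.8, 0.2]
grip_width: 0.0428
```

```bash
python3 - <<'E'
from h import *
s=read_state();im,d=cams.capture("wrist");np.savez("/tmp/w1.npz",im=im,d=d,**{k:np.array(v) for k,v in s.items()})
for t in ["file_lever","file_roll"]:
    for r in silhouettes(t,"wrist")[:2]: print(t,r["confidence"],r["box"],r["mask"].sum()); 
c=cam("wrist",s);print(c[2][:3,3],s["tool_pos"])
o=im[:,:,::-1].copy();p=proj(c,[[0.536,-0.139,0.061]])[0];print(p)
cv2.imwrite("pics/w1.png",o)
E
```

```text
file_lever 0.66 [319.1, 171.1, 337.6, 233.7] 833
file_lever 0.62 [164.0, 151.7, 591.4, 346.3] 61708
file_roll 0.84 [320.0, 169.5, 337.3, 234.9] 888
[ 0.54490967 -0.06453735  0.37417058] [ 0.53668063 -0.13671609  0.2314743 ]
[325.86190963 181.40922093]
```

View pics/w1.png

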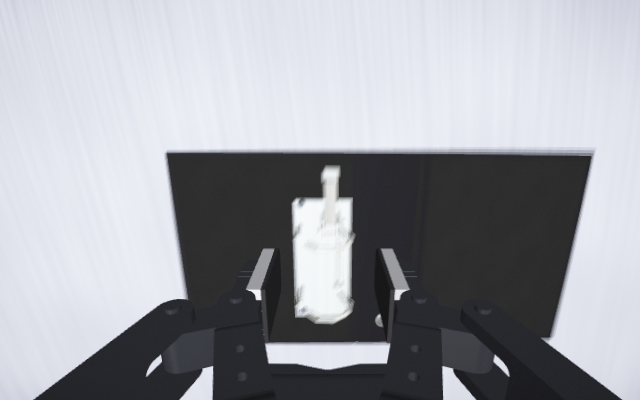

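The roll shows at about px (331,172), with the lever running down to about (331,230). I predicted (326,181), so I refine the estimate with depth.

```bash
python3 - <<'E'
from h import *
f=np.load("/tmp/w1.npz");im,d=f["im"],f["d"];s={k:f[k] for k in("ee_rot","tool_pos")};c=cam("wrist",s)
U=np.array([[u,v] for v in range(160,240) for u in range(312,352)])
P=depthpt(c,U,d[160:240,312:352].ravel());Z=(P[:,2].reshape(80,40)*1000).astype(int)
print(Z[::2,::2])
g=im[160:240,312:352].mean(2).astype(int)
k=(P[:,2]>0.055)&(P[:,2]<0.08)&(U[:,1]<185)
print(k.sum(),P[k].mean(0),P[k].min(0),P[k].max(0),U[k].min(0),U[k].max(0))
for v in range(162,236,6):
    q=(U[:,1]==v)&(P[:,2]>.03);print(v,q.sum(),P[q].mean(0).round(4),U[q][:,0].min() if q.any() else 0,U[q][:,0].max() if q.any() else 0)
m=((im.max(2)<70)).astype(np.uint8);m[300:]=0
ys=[]
cv2.imwrite("pics/w1z.png",cv2.resize(im[150:250,280:380,::-1],None,fx=6,fy=6,interpolation=0))
# top edge and left edge fit of the board
for u in (200,260,300,380,450,550):
    col=im[:,u].max(1);v=np.argmax(col<100);print(u,v,planept(c,[[u,v]],0.003).round(4))
E
```

```text
[[  3   3   2   3   2   2   3   3   3   3   3   2   4   4   3   3   3   2
    1   3]
 [  4   3   3   5   1   4   4   2   4   2   2   3   3   2   3   3   4   2
    3   2]
 [  3   4   4   3   4   3   4   1   2   4   2   2   0   3   4   2   3   4
    4   3]
 [  2   3   4   4   3   4   3   4   4   3   5   2   3   1   5   2   3   4
    4   3]
 [  2   3   5   4   2   4   4   2   4   4   4   4   4   3   2   3   3   3
    2   5]
 [  2   3   3   3   3   3   3   3   3   5   2   1   3   3   3   3   4   2
    3   3]
 [  4   2   4   3   4  64  63  66  66  65  64  65   4   2   3   2   3   3
    3   3]
 [  3   4   4   3   3  67  67  67  67  66  68  67   2   3   2   3   4   4
    3   2]
 [  2   4   4   4   3  68  68  67  67  68  67  67   3   3   3   2   2   3
    3   2]
 [  4   2   3   3   3  68  68  67  68  67  68  69   4   4   2   3   4   4
    3   3]
 [  3   3   3   2   1  69  68  68  68  68  69  68   2   4   4   3   3   3
    2   3]
 [  2   3   2   2   4  67  67  67  66  66  68  67   4   3   2   3   3   2
    4   4]
 [  4   2   2   2   4  59  61  61  61  60  61  60   4 374   2   2   3   3
    3 
[... 2525 characters left out ...]
35
180 15 [ 0.5383 -0.1361  0.0685] 321 335
186 13 [ 0.5375 -0.1438  0.0602] 322 334
192 13 [ 0.5369 -0.1504  0.0574] 322 334
198 13 [ 0.5362 -0.1573  0.0539] 322 334
204 13 [ 0.5355 -0.1642  0.0511] 322 334
210 13 [ 0.536  -0.1633  0.0728] 315 334
216 11 [ 0.534  -0.1789  0.0444] 323 333
222 15 [ 0.5332 -0.1873  0.0389] 319 337
228 23 [ 0.5325 -0.1944  0.0376] 317 339
234 19 [ 0.5336 -0.2009  0.0386] 319 344
200 153 [[ 0.4015 -0.1073  0.003 ]]
260 153 [[ 0.4667 -0.1142  0.003 ]]
300 153 [[ 0.5098 -0.1186  0.003 ]]
380 154 [[ 0.5957 -0.1284  0.003 ]]
450 154 [[ 0.6717 -0.1358  0.003 ]]
550 155 [[ 0.7839 -0.1474  0.003 ]]<stdin>:10: RuntimeWarning: Mean of empty slice.
  ret = um.true_divide(
```

View pics/w1z.png

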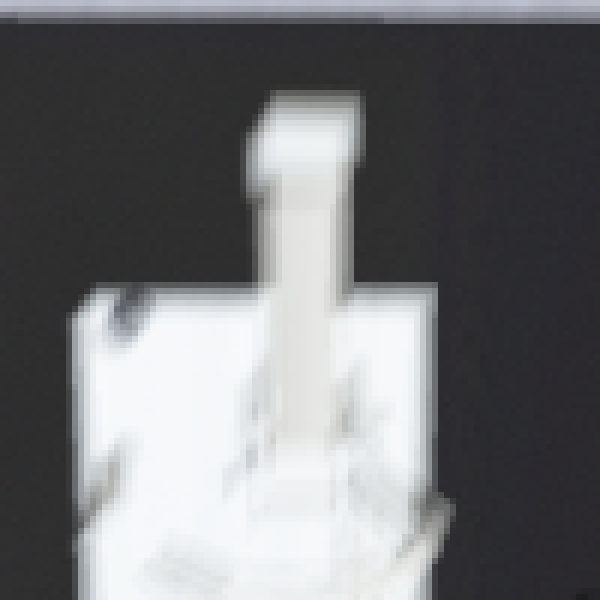

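```bash
python3 - <<'E'
from h import *
s=read_state();im,d=cams.capture("wrist");c=cam("wrist",s);print(s["tool_pos"],np.abs(s["joint_vel"]).max())
U=np.array([[u,v] for v in range(150,240) for u in range(300,360)])
P=depthpt(c,U,d[150:240,300:360].ravel())
k=(P[:,2]>0.0625)&(P[:,2]<0.08)&(U[:,1]<200)
print(k.sum(),P[k].mean(0),P[k].min(0),P[k].max(0),U[k].min(0),U[k].max(0))
r=silhouettes("file_roll","wrist");print(r[0]["box"],r[0]["confidence"])
cv2.imwrite("pics/w2z.png",cv2.resize(im[150:250,280:380,::-1],None,fx=6,fy=6,interpolation=0))
a=[]
for u in (200,260,300,380,450,550):
    col=im[:,u].max(1);v=np.argmax(col<100);a.append(planept(c,[[u,v]],0.003)[0])
a=np.array(a);print(np.polyfit(a[:,0],a[:,1],1))
M=R.from_euler("xyz",s["ee_rot"]).as_matrix();print("tool y",M[:,1],np.arctan2(M[1,1],M[0,1]))
E
```

```text
[ 0.53714659 -0.13537885  0.2310208 ] 0.05276086663762515
194 [ 0.53880166 -0.13378495  0.06722899] [ 0.53180634 -0.14058254  0.06251514] [ 0.54568601 -0.12839336  0.06991405] [321 173] [335 185]
[324.2, 170.9, 338.2, 235.9] 0.84
[-0.10540187 -0.06626053]
tool y [ 9.95039921e-01 -9.94763351e-02  1.21598958e-04] -0.0996411327617474
```

View pics/w2z.png

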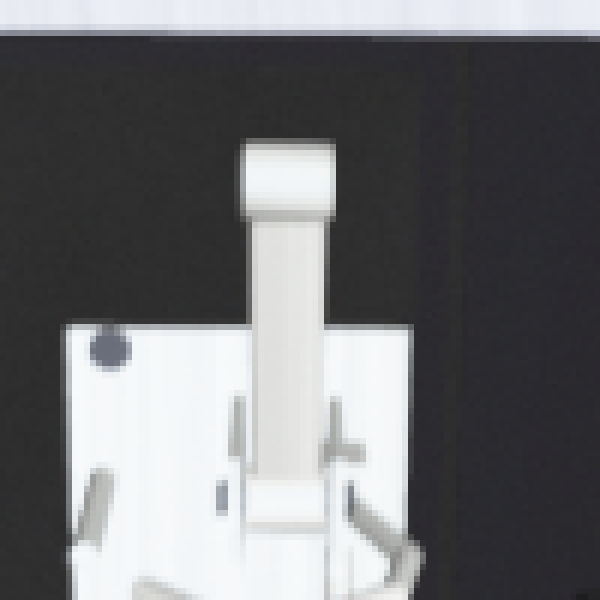

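{"fn": "step_arm", "kwargs": {"steps": [[0.17,0.1,-4,-0.005],[0.17,0.1,-8,-0.005],[0.17,0.1,-11,-0.005],[0.17,0.1,-11,-0.005],[0.17,0.1,-11,-0.005]]}}

```text
clock: 2.35
tool_pos: [0.537, -0.1386, 0.1218]
ee_rot: [-1.034, 1.57, -2.717]
wrist_force: [0.0, -0.1, 1.1]
grip_width: 0.0425
```

{"fn": "step_arm", "kwargs": {"steps": [[0.18,0.43,-0.5,-0.01],[0.18,0.43,-3,-0.01],[0.18,0.43,-5.5,-0.01],[0.18,0.43,-7.8,-0.01],[0.18,0.43,-7.8,-0.01],[0.18,0.43,-7.8,-0.01],[0.18,0.43,-7.8,-0.01]]}}

```text
clock: 3.05
tool_pos: [0.5398, -0.1345, 0.0455]
ee_rot: [1.041, 1.569, -0.652]
wrist_force: [1.0, -0.2, -0.3]
grip_width: 0.0427
```

```bash
python3 - <<'E'
from h import *
im,d=cams.capture("wrist");cv2.imwrite("pics/w3.png",im[:,:,::-1])
s=read_state();print(s["tool_pos"],s["wrist_force"]);c=cam("wrist",s);print(proj(c,[[.5388,-.1343,.0612]]))
E
```

```text
[ 0.53970593 -0.13446864  0.04539289] [-0.4684016   0.48652475  0.4996593 ]
[[322.87033378 280.85684649]]
```

View pics/w3.png

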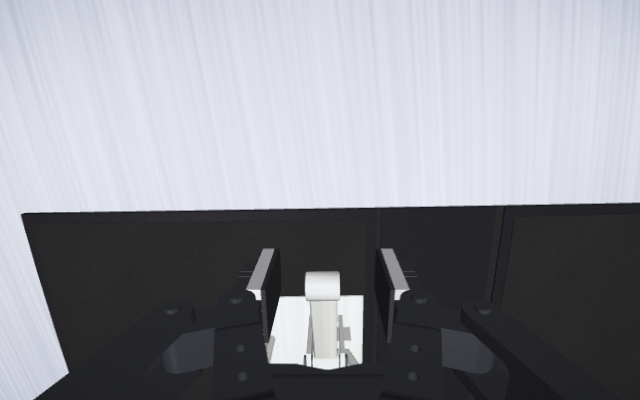

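The roll at px (322,285) sits between the pads, which are at about 264 and 388. I close the gripper.

{"fn": "step_arm", "kwargs": {"steps": [[-0.08,0,0,0],[-0.08,0,0,0],[-0.08,0,0,0],[-0.08,0,0,0],[-0.08,0,0,0],[-0.08,0,0,0],[-0.08,0,0,0]], "gripper": 1.0}}

```text
clock: 3.8
tool_pos: [0.5381, -0.1341, 0.0456]
ee_rot: [-0.191, 1.57, -1.884]
wrist_force: [-5.2, 4.0, 5.8]
grip_width: 0.0121
```

{"fn": "step_arm", "kwargs": {"steps": [[-0.03,-0.31,0.63,0],[-0.07,-0.67,1.22,0],[-0.12,-1.09,1.78,0],[-0.16,-1.56,2.29,0],[-0.22,-2.09,2.75,0],[-0.28,-2.65,3.16,0]]}}

```text
clock: 4.4
tool_pos: [0.5349, -0.161, 0.0775]
ee_rot: [-0.796, 1.57, -2.489]
wrist_force: [-2.1, 2.0, -12.2]
grip_width: 0.0121
```

{"fn": "step_arm", "kwargs": {"steps": [[-0.06,-0.6,0.35,0],[-0.13,-1.22,0.63,0],[-0.2,-1.88,0.85,0],[-0.26,-2.5,1.0,0],[-0.26,-2.55,1.0,0],[-0.26,-2.55,1.0,0],[-0.26,-2.55,1.0,0]]}}

```text
clock: 5.1
tool_pos: [0.5323, -0.1869, 0.0876]
ee_rot: [-0.444, 1.569, -2.137]
wrist_force: [-4.7, -0.2, -1.8]
grip_width: 0.0111
```

```bash
python3 - <<'E'
from h import *
s=read_state();print(s["tool_pos"],s["wrist_force"])
im,d=cams.capture("wrist");cv2.imwrite("pics/w4.png",im[:,:,::-1])
im,d=cams.capture("scene");cv2.imwrite("pics/s4.png",cv2.resize(im[100:220,150:310,::-1],None,fx=5,fy=5))
E
```

```text
[ 0.53228638 -0.18685679  0.08761881] [-4.67111911 -0.18897874 -1.80435785]
```

View pics/w4.png

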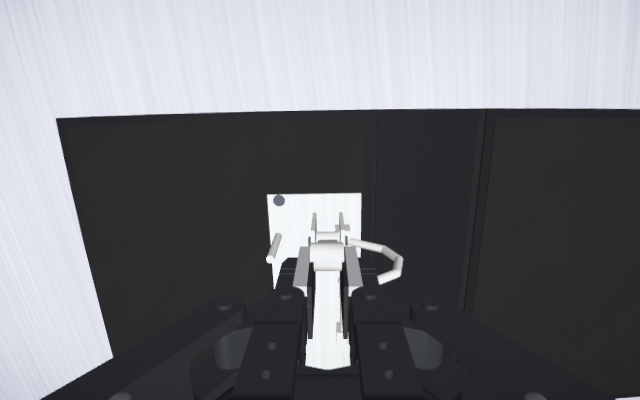

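View pics/s4.png

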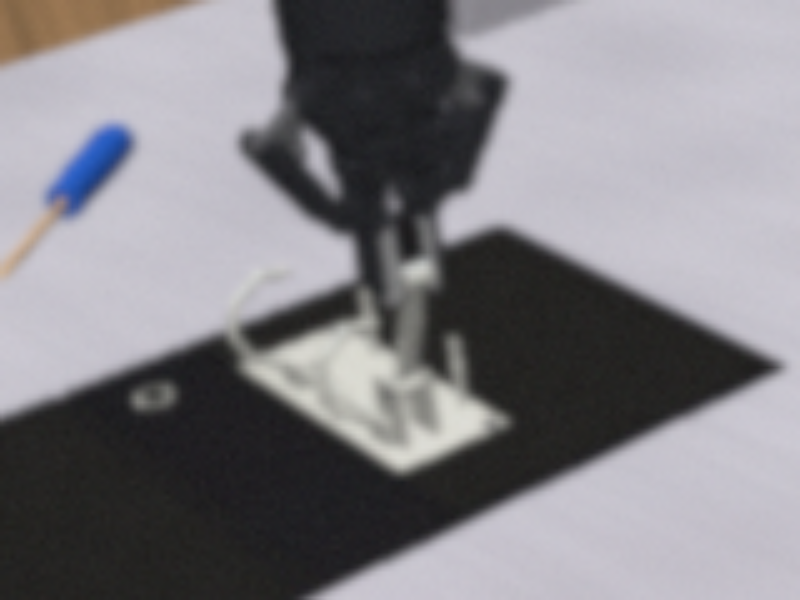

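The lever is steep and the rings are open. In the wrist view, though, the roll at px (327,255) sits at the outer edge of the pads. I measure its actual angle.

```bash
python3 - <<'E'
from h import *
s=read_state();im,d=cams.capture("wrist");c=cam("wrist",s)
U=np.array([[u,v] for v in range(225,300) for u in range(310,346)])
P=depthpt(c,U,d[225:300,310:346].ravel()).reshape(75,36,3)
for v in range(0,75,4): print(v+225,(P[v,[14,17,20]]*1000).round(0).astype(int).tolist())
cv2.imwrite("pics/w5z.png",cv2.resize(im[190:310,250:410,::-1],None,fx=5,fy=5,interpolation=0))
for q in(1.0,1.1,1.2,1.3,1.4):
    h=np.array([.5317,-.1987,.034]);y=np.array([.105,.9945,0]);p=h+.07*np.cos(q)*y+np.array([0,0,.07*np.sin(q)]);print(q,p,proj(c,[p]))
E
```

```text
225 [[529, -199, 6], [531, -199, 5], [533, -199, 5]]
229 [[529, -202, 6], [531, -202, 5], [533, -202, 5]]
233 [[530, -192, 36], [532, -193, 36], [534, -193, 35]]
237 [[530, -194, 39], [532, -194, 38], [534, -194, 38]]
241 [[531, -192, 50], [533, -191, 52], [534, -191, 52]]
245 [[534, -171, 102], [535, -171, 102], [536, -171, 102]]
249 [[534, -172, 104], [535, -172, 104], [536, -173, 103]]
253 [[534, -174, 104], [535, -173, 106], [542, -115, 230]]
257 [[533, -174, 106], [542, -115, 230], [536, -175, 106]]
261 [[533, -176, 106], [534, -176, 106], [536, -177, 105]]
265 [[533, -178, 106], [534, -178, 106], [535, -178, 107]]
269 [[533, -180, 105], [534, -181, 105], [535, -181, 104]]
273 [[525, -236, 4], [527, -236, 5], [529, -237, 4]]
277 [[524, -239, 6], [526, -240, 4], [529, -240, 5]]
281 [[524, -242, 6], [526, -242, 5], [528, -243, 5]]
285 [[524, -246, 5], [526, -246, 5], [528, -246, 6]]
289 [[523, -249, 5], [525, -250, 5], [527, -250, 5]]
293 [[523, -252, 6], [525, -253, 4], [527, -253, 5]]
297 [[522, -256, 5], [524, -256, 5], [527, -257, 4]]
1.0 [ 0.53567122 -0.16108685  0.09290297] [[325.63079654 213.93196436]]
1.1 [ 0.53503393 -0.16712291  0.09638452] [[325.84223796 230.46183451]]
1.2 [ 0.53436333 -0.17347446  0.09924274] [[326.07878165 247.41473023]]
1.3 [ 0.53366612 -0.18007807  0.10144907] [[326.33486344 264.36740872]]
1.4 [ 0.53294926 -0.18686774  0.10298148] [[326.6040234  280.89100889]]
```

View pics/w5z.png

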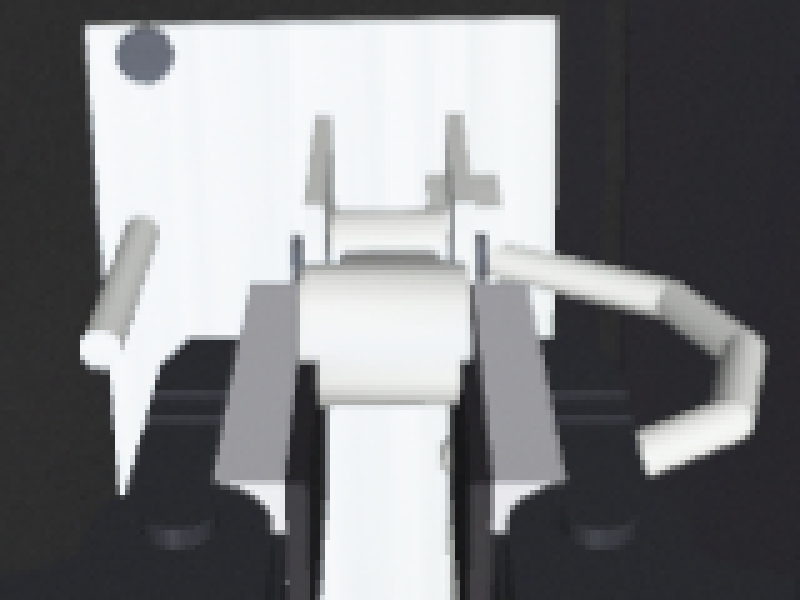

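The lever is only at about 1.24 rad, because the roll slipped outward in the pads by about 10 mm. I regrip centred on the roll, then push further.

{"fn": "step_arm", "kwargs": {"steps": [[0,0,0,0],[0,0,0,0],[0,0,0,0],[0.1,0.5,-0.2,0],[0.16,1.1,-0.5,0],[0.16,1.1,-0.5,0],[0.16,1.1,-0.5,0],[0.16,1.1,-0.5,0]], "gripper": 0.4}}

```text
clock: 6.05
tool_pos: [0.5339, -0.1756, 0.0825]
ee_rot: [-0.591, 1.57, -2.284]
wrist_force: [0.3, -0.8, -0.5]
grip_width: 0.0257
```

{"fn": "step_arm", "kwargs": {"steps": [[0,0,0,0],[0,0,0,0],[0,0,0,0],[0,0,0,0],[0,0,0,0]], "gripper": 1.0}}

```text
clock: 6.55
tool_pos: [0.5335, -0.1757, 0.0827]
ee_rot: [-0.835, 1.569, -2.528]
wrist_force: [-4.4, 0.8, 5.7]
grip_width: 0.0123
```

```bash
python3 - <<'E'
from h import *
s=read_state();im,d=cams.capture("wrist");c=cam("wrist",s);print(s["tool_pos"],s["wrist_force"])
cv2.imwrite("pics/w6z.png",cv2.resize(im[190:310,250:410,::-1],None,fx=5,fy=5,interpolation=0))
for q in(1.0,1.1,1.2,1.3,1.4):
    h=np.array([.5317,-.1987,.034]);y=np.array([.105,.9945,0]);p=h+.07*np.cos(q)*y+np.array([0,0,.07*np.sin(q)]);print(q,p,proj(c,[p]))
E
```

```text
[ 0.53354796 -0.17570495  0.08269482] [-4.3606103   0.79389376  5.69416128]
1.0 [ 0.53567122 -0.16108685  0.09290297] [[325.825179   242.69326458]]
1.1 [ 0.53503393 -0.16712291  0.09638452] [[326.03805879 259.66837541]]
1.2 [ 0.53436333 -0.17347446  0.09924274] [[326.27626972 276.91135763]]
1.3 [ 0.53366612 -0.18007807  0.10144907] [[326.53413469 293.98622841]]
1.4 [ 0.53294926 -0.18686774  0.10298148] [[326.80508957 310.45986934]]
```

View pics/w6z.png

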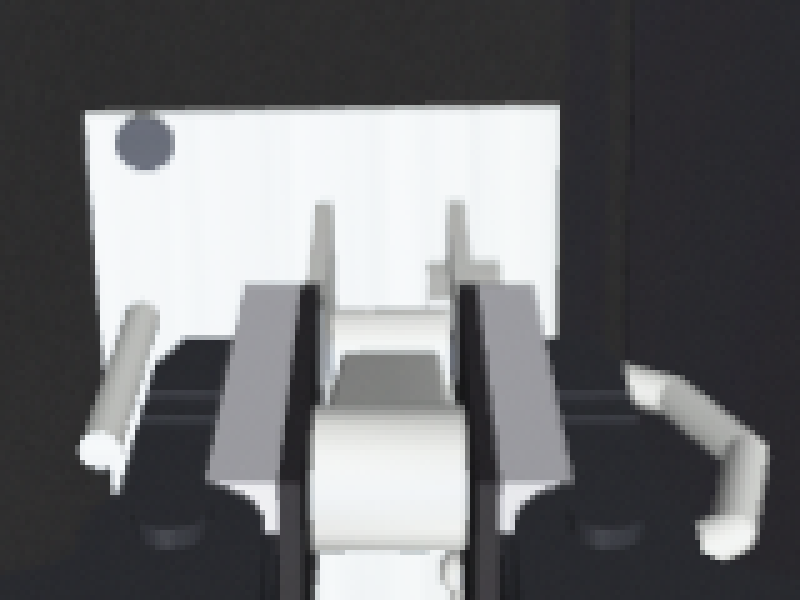

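The grip is good again, with q about 1.25. I push to the stop.

{"fn": "step_arm", "kwargs": {"steps": [[-0.06,-0.5,0.15,0],[-0.1,-1.0,0.25,0],[-0.14,-1.4,0.3,0],[-0.17,-1.7,0.3,0],[-0.17,-1.7,0.3,0],[-0.17,-1.7,0.3,0]]}}

```text
clock: 7.2
tool_pos: [0.5316, -0.1923, 0.0857]
ee_rot: [-1.468, 1.569, 3.122]
wrist_force: [-2.3, 6.5, 0.4]
grip_width: 0.0122
```

```bash
python3 - <<'E'
from h import *
s=read_state();im,d=cams.capture("wrist");c=cam("wrist",s);print(s["tool_pos"],s["wrist_force"])
cv2.imwrite("pics/w7z.png",cv2.resize(im[190:330,250:410,::-1],None,fx=4,fy=4,interpolation=0))
for q in(1.0,1.1,1.2,1.3,1.4):
    h=np.array([.5317,-.1987,.034]);y=np.array([.105,.9945,0]);p=h+.07*np.cos(q)*y+np.array([0,0,.07*np.sin(q)]);print(q,p,proj(c,[p]))
E
```

```text
[ 0.53158763 -0.19228411  0.08568246] [-2.31130242  6.46431974  0.43973287]
1.0 [ 0.53567122 -0.16108685  0.09290297] [[325.62787472 202.20159705]]
1.1 [ 0.53503393 -0.16712291  0.09638452] [[325.83793919 219.00457125]]
1.2 [ 0.53436333 -0.17347446  0.09924274] [[326.07617098 236.31413064]]
1.3 [ 0.53366612 -0.18007807  0.10144907] [[326.33695517 253.69309279]]
1.4 [ 0.53294926 -0.18686774  0.10298148] [[326.61362836 270.69466368]]
```

View pics/w7z.png

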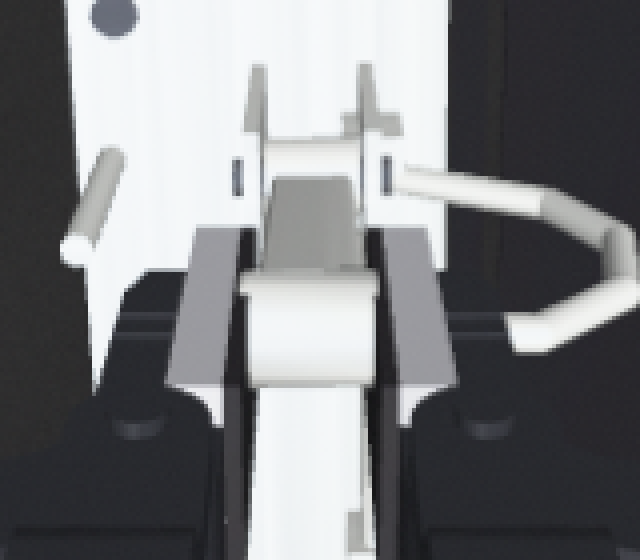

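The roll row is about 272, which gives q ≈ 1.40. The 6.5 N reading agrees with the lever being against its stop. Now I bring it back down along the arc.

{"fn": "step_arm", "kwargs": {"steps": [[0.07,0.68,-0.16,0],[0.14,1.34,-0.38,0],[0.21,1.98,-0.66,0],[0.27,2.58,-1.01,0],[0.33,3.14,-1.42,0],[0.39,3.67,-1.88,0],[0.44,4.14,-2.39,0],[0.48,4.56,-2.95,0],[0.52,4.92,-3.54,0],[0.55,5.23,-4.17,0],[0.55,5.23,-4.17,0]]}}

```text
clock: 8.35
tool_pos: [0.5372, -0.1397, 0.0439]
ee_rot: [-1.489, 1.569, 3.102]
wrist_force: [-2.3, 4.4, 5.2]
grip_width: 0.0126
```

```bash
python3 - <<'E'
from h import *
s=read_state();im,d=cams.capture("wrist");c=cam("wrist",s);print(s["tool_pos"],s["wrist_force"])
cv2.imwrite("pics/w8z.png",cv2.resize(im[190:390,250:410,::-1],None,fx=3,fy=3,interpolation=0))
for q in(0.2,.3,.4,.5,.6,.7):
    h=np.array([.5317,-.1987,.034]);y=np.array([.105,.9945,0]);p=h+.07*np.cos(q)*y+np.array([0,0,.07*np.sin(q)]);print(q,p,proj(c,[p]))
E
```

```text
[ 0.53720899 -0.13970696  0.04386121] [-2.27350844  4.35872823  5.24402438]
0.2 [ 0.53890349 -0.13047267  0.04790685] [[326.4503531  248.34119244]]
0.3 [ 0.53872172 -0.13219425  0.05468641] [[326.44401229 258.84618826]]
0.4 [ 0.5384698  -0.13458034  0.06125928] [[326.46731014 271.47272513]]
0.5 [ 0.53815023 -0.13760709  0.06755979] [[326.52344629 286.21681709]]
0.6 [ 0.53776622 -0.14124426  0.07352497] [[326.61502014 302.98931675]]
0.7 [ 0.53732159 -0.14545551  0.07909524] [[326.74366167 321.59776962]]
```

View pics/w8z.png

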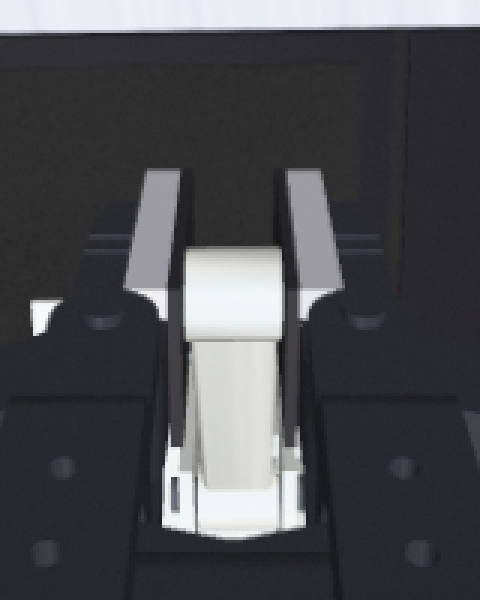

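{"fn": "step_arm", "kwargs": {"steps": [[0.02,0.24,-0.66,0],[0.04,0.41,-1.34,0],[0.05,0.51,-2.03,0],[0.05,0.55,-2.73,0],[0.05,0.55,-2.95,0],[0.05,0.55,-2.95,0],[0.05,0.55,-2.95,0]]}}

```text
clock: 9.1
tool_pos: [0.5377, -0.1346, 0.0146]
ee_rot: [-1.416, 1.569, -3.108]
wrist_force: [-0.9, 2.1, 1.9]
grip_width: 0.0124
```

{"fn": "step_arm", "kwargs": {"steps": [[0,0,0,0],[0,0,0,0],[0,0,0,0],[0,0,1,0],[0,0,4,0],[0,0,7,0],[0,0,7,0],[0,0,7,0]], "gripper": 0.2}}

```text
clock: 9.9
tool_pos: [0.538, -0.1349, 0.0856]
ee_rot: [-0.483, 1.57, -2.176]
wrist_force: [0.6, -0.2, -0.5]
grip_width: 0.0342
```

```bash
python3 - <<'E'
from h import *
s=read_state();im,d=cams.capture("wrist");c=cam("wrist",s);print(s["tool_pos"],s["wrist_force"])
cv2.imwrite("pics/w9.png",im[:,:,::-1])
for q in(0,.1,0.2,.3,.4):
    h=np.array([.5317,-.1987,.034]);y=np.array([.105,.9945,0]);p=h+.07*np.cos(q)*y+np.array([0,0,.07*np.sin(q)]);print(q,p,proj(c,[p]))
U=np.array([[u,v] for v in range(180,310) for u in range(315,340)])
P=depthpt(c,U,d[180:310,315:340].ravel()).reshape(130,25,3)
for v in range(0,130,6): print(v+180,(P[v,[8,12]]*1000).round(0).astype(int).tolist())
E
```

```text
[ 0.53802709 -0.13490709  0.08556123] [ 0.59055234 -0.18070229 -0.4937763 ]
0 [ 0.53905  -0.129085  0.034   ] [[326.32345356 214.5243417 ]]
0.1 [ 0.53901328 -0.12943279  0.04098834] [[326.29186677 219.04956178]]
0.2 [ 0.53890349 -0.13047267  0.04790685] [[326.28041397 225.01112734]]
0.3 [ 0.53872172 -0.13219425  0.05468641] [[326.29132958 232.46167027]]
0.4 [ 0.5384698  -0.13458034  0.06125928] [[326.32666291 241.42290599]]
180 [[538, -116, -1], [541, -116, -1]]
186 [[538, -120, 0], [540, -120, 0]]
192 [[537, -123, 4], [540, -124, 2]]
198 [[537, -128, 3], [540, -128, 3]]
204 [[536, -132, 2], [539, -132, 3]]
210 [[538, -124, 41], [540, -124, 42]]
216 [[538, -125, 47], [540, -126, 46]]
222 [[537, -129, 46], [539, -129, 47]]
228 [[537, -134, 43], [539, -134, 45]]
234 [[536, -138, 41], [538, -139, 41]]
240 [[535, -143, 39], [538, -143, 41]]
246 [[535, -146, 40], [537, -147, 40]]
252 [[534, -150, 40], [537, -150, 40]]
258 [[534, -155, 39], [536, -154, 40]]
264 [[533, -159, 39], [536, -159, 39]]
270 [[533, -163, 39], [535, -163, 39]]
276 [[532, -167, 38], [535, -167, 39]]
282 [[532, -172, 38], [534, -172, 38]]
288 [[531, -175, 38], [534, -176, 38]]
294 [[531, -181, 37], [533, -181, 37]]
300 [[530, -185, 36], [533, -185, 37]]
306 [[529, -190, 36], [532, -191, 36]]
```

View pics/w9.png

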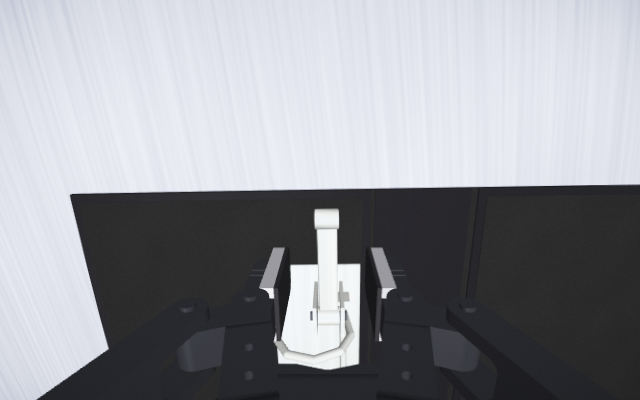

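The lever is at about 0.09 rad, which is close to the 0.12 limit. I press it fully down with closed fingers on the roll.

{"fn": "step_arm", "kwargs": {"steps": [[0.1,0.5,0,0],[0.1,0.5,0,0],[0.1,0.5,0,0],[0.1,0.5,0,0],[0.1,0.5,-1.5,0],[0.1,0.5,-3,0],[0.1,0.5,-3.6,0],[0.1,0.5,-3.9,0],[0.1,0.5,-3.9,0]], "gripper": 1.0}}

```text
clock: 10.85
tool_pos: [0.5383, -0.1296, 0.0452]
ee_rot: [-1.439, 1.568, -3.132]
wrist_force: [-0.1, 0.2, -0.1]
grip_width: 0.0003
```

{"fn": "step_arm", "kwargs": {"steps": [[0,0,-0.2,0],[0,0,-0.4,0],[0,0,-0.6,0],[0,0,-0.6,0]]}}

```text
clock: 11.25
tool_pos: [0.5388, -0.1294, 0.0395]
ee_rot: [-1.49, 1.569, 3.101]
wrist_force: [-1.2, 1.7, 8.1]
grip_width: -0.0002
```

{"fn": "step_arm", "kwargs": {"steps": [[0,0,-0.1,0],[0,0,-0.2,0],[0,0,-0.3,0],[0,0,-0.3,0]]}}

```text
clock: 11.65
tool_pos: [0.5393, -0.1293, 0.0381]
ee_rot: [-0.279, 1.57, -1.972]
wrist_force: [-10.2, 3.0, 36.8]
grip_width: 0.0002
```

A hard stop at z = 0.038 with 37 N, so the lever is fully down. I retreat and check.

{"fn": "step_arm", "kwargs": {"steps": [[0,0,1,0],[0,0,4,0],[0,0,8,0],[0,0,12,0],[0,0,12,0],[0,0,12,0],[0,0,12,0]]}}

```text
clock: 12.35
tool_pos: [0.5388, -0.1295, 0.1574]
ee_rot: [-0.945, 1.569, -2.638]
wrist_force: [-0.1, 0.0, 1.0]
grip_width: -0.0001
```

```bash
python3 - <<'E'
from h import *
s=read_state();im,d=cams.capture("wrist");c=cam("wrist",s);print(s["tool_pos"],s["wrist_force"])
cv2.imwrite("pics/w10.png",im[:,:,::-1])
U=np.array([[u,v] for v in range(160,290) for u in range(315,340)])
P=depthpt(c,U,d[160:290,315:340].ravel()).reshape(130,25,3)
for v in range(0,130,6): print(v+160,(P[v,[8,12]]*1000).round(0).astype(int).tolist())
im,d=cams.capture("scene");cv2.imwrite("pics/s10.png",im[:,:,::-1])
E
```

```text
[ 0.53881494 -0.12949664  0.15744392] [-0.08492096  0.04222015  1.04647539]
160 [[538, -109, 0], [542, -110, 1]]
166 [[537, -115, -1], [541, -115, 0]]
172 [[537, -120, -1], [540, -120, 0]]
178 [[536, -125, 4], [540, -125, 3]]
184 [[537, -123, 34], [540, -123, 34]]
190 [[537, -126, 40], [540, -126, 40]]
196 [[536, -131, 38], [539, -131, 39]]
202 [[535, -137, 35], [538, -137, 36]]
208 [[535, -142, 36], [538, -142, 36]]
214 [[534, -147, 36], [537, -148, 35]]
220 [[533, -152, 36], [536, -153, 35]]
226 [[533, -157, 36], [536, -157, 36]]
232 [[532, -162, 36], [535, -163, 35]]
238 [[531, -168, 35], [535, -168, 36]]
244 [[531, -173, 35], [534, -173, 36]]
250 [[539, -119, 165], [541, -119, 165]]
256 [[539, -119, 171], [541, -119, 171]]
262 [[539, -118, 178], [541, -119, 177]]
268 [[539, -119, 182], [541, -119, 183]]
274 [[539, -119, 186], [541, -120, 185]]
280 [[540, -119, 191], [541, -119, 190]]
286 [[540, -119, 195], [541, -119, 195]]
```

View pics/w10.png

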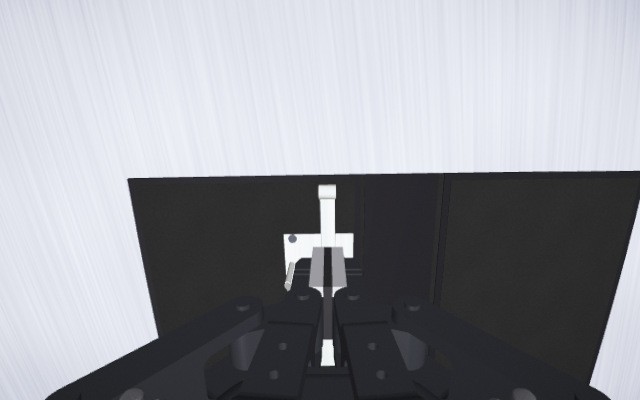

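View pics/s10.png

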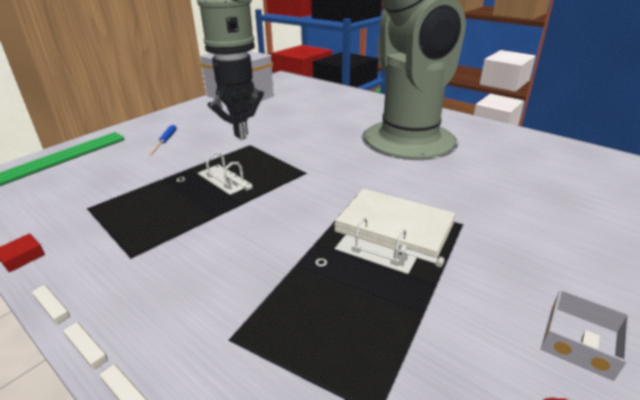

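In the wrist picture the lever (px 320–335, rows 185–245) is level and the roll top is at 40 mm, so q ≈ 0. The scene picture shows the rings closed at about (225,170), the full file unchanged and the gripper clear. I hand in.

```bash
python3 -c "
from plant import env
print(env.job_done())"
```

```text
the job is handed in; nothing more can be done
None
```

I lifted the empty file's lever to its stop, pressed it fully down again, and handed the job in at about 12.5 s of the 38 s allowed. No verdict was reported.

- **Lifting:** On the first lift the roll slipped about 10 mm in the pads and the lever stopped at about 1.24 rad. I gripped it again and pushed it to the stop, which the wrist picture put at about 1.40 rad. The rings were wide open.
- **Pressing down:** Bringing it down in the grip left the lever at about 0.09 rad, too near the 0.12 limit. I pressed the roll with closed fingers to a hard stop, at a wrist force of about 37 N upward (38 N in all).
- **Last checks:** The lever is level, with the roll top 40 mm above the bench, so it reads about 0 rad. The rings look closed and the gripper is about 12 cm clear with almost no force on it.
- **Full file:** I never went near its lever, and it looks unchanged in the scene picture. I did not measure its angle.
- **Readings that disagreed:**
  - The gripper reported about 12 mm on the 14 mm roll.
  - The first overhead estimate of the roll's position was about 5 mm off the wrist camera's. I used the wrist camera's.

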